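# Pack wheel flanges alternately up and down in a tray

### The job

Pack the three hat-shaped wheel flanges together in the wooden tray, alternately up and down. One already stands hub up in the tray: stand the other hub-up flange on the tray floor beside it, brim touching or nearly touching brim, and set the hub-down flange on top, midway between the two, its hub in the gap between their hubs and its end resting on both brims, so that it lies level. Leave the other things on the bench where they are.

Things in the scene. Friction and masses are not known exactly. Their poses are not given: they have to be found in the camera images.
- tray: Shallow plywood tray, fixed to the bench; inside 230 mm long (its x axis) by 95 mm wide (its y axis), outside 242 x 107 mm. Origin at the centre of its underside, z up. The floor is 5 mm thick; the walls are 6 mm thick and their tops lie 16 mm above the bench.
- flange_in_mid (a point): Aluminium hat-shaped flange, 0.12 kg: brim 62 mm across, 10 mm thick, with a round hub on one face 24 mm across, 26 mm long (36 mm in all); bore and bolt holes are only marks. Stands hub up in the tray, within 45 mm of its middle along it and 6 mm across. Point on its axis, half-way up (18 mm above its underside); z up, along the axis.
- flange_up_mid (a point): Aluminium hat-shaped flange, 0.12 kg: brim 62 mm across, 10 mm thick, with a round hub on one face 24 mm across, 26 mm long (36 mm in all); bore and bolt holes are only marks. Stands hub up (on its brim) on the bench to one side of the tray. Point on its axis, half-way up (18 mm above its underside); z up, along the axis.
- flange_down_mid (a point): Aluminium hat-shaped flange, 0.12 kg: brim 62 mm across, 10 mm thick, with a round hub on one face 24 mm across, 26 mm long (36 mm in all); bore and bolt holes are only marks. Stands hub down on the bench, on the other side of the tray from the hub-up one. Point on its axis, 18 mm above the hub's end; brim 8 to 18 mm above the point; z up. Well seated, its hub end lies on the others' brims and its brim on their hubs.
- oil_bottle: Bystander: standing plastic bottle, 45 mm across, 120 mm high; origin at the centre of its underside.
- sand_block: Bystander: sanding block, 61 x 101 x 32 mm; origin at the centre of its underside.
- pliers: Bystander: pliers lying flat, 63 x 201 x 14 mm; origin at the centre of the underside.
There are look-alikes about, which are no part of the job. Leave any orange look-alike of the part that bears flange_in_mid alone.

How it is judged (in metres and radians):
On the way:
1. the two hub-up flanges stand side by side on the tray floor, brim nearly touching brim (z of flange_in_mid in the frame of tray between 0.02 and 0.027 m and angle between each of flange_in_mid, flange_up_mid's own z axis and vertical below 0.06 rad and x of flange_in_mid in the frame of tray between -0.1 and 0.1 m and y of flange_in_mid in the frame of tray between -0.03 and 0.03 m and z of flange_up_mid in the frame of tray between 0.02 and 0.027 m and x of flange_up_mid in the frame of tray between -0.1 and 0.1 m and y of flange_up_mid in the frame of tray between -0.03 and 0.03 m and horizontal distance between flange_in_mid and flange_up_mid below 0.072 m), for 0.2 s.
At the end, for the whole second after the job is handed in: Both hub-up flanges stand level on the tray floor, their axes no more than 72 mm apart (brims at most 10 mm apart); the third lies hub down on top of them, level within 0.06 rad and seated to 3 mm, its axis within 42 mm of both of theirs, so that its hub is between their hubs; all at rest (all of step 1 and z of flange_down_mid in the frame of tray between 0.03 and 0.036 m and angle between flange_down_mid's own z axis and vertical below 0.06 rad and horizontal distance between flange_down_mid and flange_in_mid below 0.042 m and horizontal distance between flange_down_mid and flange_up_mid below 0.042 m and linear speed of each of flange_in, flange_up, flange_down below 0.02 m/s); the robot touches nothing.
It fails at once if the oil bottle is moved by more than 40 mm (distance of oil_bottle from where it was at the start of the episode above 0.04 m).
It fails at once if the sand block is moved by more than 40 mm (distance of sand_block from where it was at the start of the episode above 0.04 m).
It fails at once if the pliers is moved by more than 40 mm (distance of pliers from where it was at the start of the episode above 0.04 m).
It also fails if it takes over 54 s, if anything falls off the work surface, if the arm or the gripper's body presses on something with over 40 N, if the wrist force passes 120 N, or if a joint passes its speed limit or range.

### The arm

A 6-joint arm with a two-finger parallel gripper is mounted at the origin on a cart in front of the work surface, level with it; the furniture and walls round the work are solid. World frame = base frame: x ahead of the robot, y to its left, z up, the work surface at z = 0. Lengths are in mm, angles in degrees, forces in N, time in s.
With the tool pointing down it reaches from about 300 to 850 mm from the base axis. Payload 4.2 kg.
Tool frame: the origin (TCP) lies midway between the tips of the shut fingers; the grasp point (between the pads) lies 19 mm behind it; z points along the fingers, y is the line along which they close (so a half turn about z gives the same grasp; the last joint's range is limited). The gripper opens to 91 mm and grips with 3 to 60 N. Pads are 32 mm wide; open, the fingers measure 118 mm over their backs; the gripper's body (76 mm by 178 mm) begins 60 mm behind the grasp point.
Start: joints at [-71.047, 18.312, 89.639, -0, 72.044, -1.146], TCP at [197.602, -539.997, 213.976] pointing down, gripper open.
Joint ranges: [-177.97, 177.97], [-48.28, 115.42], [12.27, 149.76], [-77.06, 257.06], [2.81, 150.46], [-146.56, 146.56]. Speed limits (degrees/s): [147.25, 147.25, 180, 180, 180, 180].

### API

Orientations are given as [roll, pitch, yaw] about the fixed x, y, z axes, in that order (R = Rz(yaw) Ry(pitch) Rx(roll)).
In Python, from workcell import env gives the robot as it stands.
- The arm moves only by the tool jog_arm, never from a script. Its argument "steps" is one flat list of numbers, 5 for each row, row after row: the closure, from 0 (fully open) to 1 (shut), then the shift along the tool's x, y, z in cm, then the turn about the tool's z in degrees. A call has 1 to 20 rows; each row is the pose to reach, as a shift and turn from the pose commanded when the call began, along the tool's axes at that moment; what a row does not reach only later rows make up. A row lasts 1/10 s, in which the tool goes at most 50 mm and 8.59 degrees, less where a joint would pass 70% of its speed; a pose out of reach is approached as far as the arm can. A call with a gripper value outside its range is refused whole. The fingers move at their own pace and stop on an object; "force" is the grip in N (left out, the last holds). Time passes only in rows, so rows that repeat a pose let the fingers close. It gives the time, the measured TCP pose, the force and the opening at its end, in the units of the state.
- env.state(): the state, without advancing time (a new reading comes with each control period).
- env.grab_frame(name): name is "scene" or "top"; returns the picture (400x640x3 uint8, red, green, blue); there is no depth.
- env.camera_params(name): a dict with "fx", "fy", "cx", "cy" (pixels), "k1" (the pictures are not rectified: a ray, as slopes to the right and down, at radius r is drawn at 1 + k1 r^2 times it, then the intrinsics apply), "R" (3x3) and "t" (3): a world point X has camera coordinates R X + t. Camera axes: x right, y down, z forward; pixel columns grow to the right and rows downward; lengths in mm; the calibration is good to about 2 mm. A picture is of the moment at which its call begins. camera_params takes no time and is no camera call.
- env.job_done(): hands the job in, once; it reports no verdict.
The state is a dict: "time_s": time; "qpos": joint angles; "qvel": joint speeds; "effort": joint torques, N m; "ee_pos": TCP position; "ee_rot": TCP orientation; "force": force on the tool from outside, world axes, zero at the start; "torque": the same for the moment, N m; "gripper_width": finger opening in mm.
Only numpy, scipy, OpenCV 4.12 (cv2) and the standard library are available. Lean on these libraries where they do the work, as an engineer would, in place of code of your own. Each camera call takes 0.05 s, during which the arm holds its last target. There are 200 camera calls.

## Working session

There is one attempt and no reset: what is moved stays moved. The work goes in short steps, Python scripts to look and compute and a tool call to move; the robot and the scene stay as the last step left them, time stands still between calls to the robot, and variables do not carry over. Pictures are saved under pics/ and viewed, on a budget of 10 in all, crops included, one or two more only if the job needs it, and the job is handed in when it is done.

Besides the shell and the picture viewer there is one more tool, called after "Request:" by a JSON object that holds its "fn" and its "kwargs". jog_arm: Moves the arm, as the interface text tells. Its arguments: {"type":"object","properties":{"steps":{"type":"array","items":{"type":"number"}},"force":{"type":"number"}},"required":["steps"]}

```bash
mkdir -p pics
cat > h.py <<'E'
import numpy as np, cv2
from workcell import env
def grab(n,f):
    im=env.grab_frame(n); cv2.imwrite(f,cv2.cvtColor(im,cv2.COLOR_RGB2BGR)); return im
def pix2w(n,u,v,z):
    c=env.camera_params(n); R=np.array(c["R"]); t=np.array(c["t"])
    K=np.array([[c["fx"],0,c["cx"]],[0,c["fy"],c["cy"]],[0,0,1.]])
    p=cv2.undistortPoints(np.array([[[u,v]]],float),K,np.array([c["k1"],0,0,0.]))[0,0]
    d=R.T@np.array([*p,1]); o=-R.T@t
    return o+d*(z-o[2])/d[2]
def w2pix(n,X):
    c=env.camera_params(n); R=np.array(c["R"]); t=np.array(c["t"])
    p=R@np.array(X,float)+t; s=p[:2]/p[2]; s=s*(1+c["k1"]*(s@s))
    return np.array([c["fx"]*s[0]+c["cx"],c["fy"]*s[1]+c["cy"]])
E
python3 - <<'E'
from h import *
grab("top","pics/t0.png");grab("scene","pics/s0.png")
print(env.state())
for n in("top","scene"):
    c=env.camera_params(n);print(c, -np.array(c["R"]).T@np.array(c["t"]))
E
```

```text
{'time_s': 0.1, 'qpos': array([-7.10482033e+01,  1.83468320e+01,  8.96997392e+01,  5.61629146e-04,
        7.20439634e+01, -1.14590955e+00]), 'qvel': array([-0.00707073, -0.08449128, -0.15463767,  0.04070678, -0.08448794,
        0.00733801]), 'effort': array([ 3.98797802e-04, -4.13334346e+01, -2.32510865e+01,  7.30122020e-02,
        4.22905257e-02, -5.64320771e-05]), 'ee_pos': array([ 197.43820003, -539.55409152,  213.21365662]), 'ee_rot': array([-1.79909494e+02, -2.34445379e-03,  2.00975309e+01]), 'force': array([-0.84114189, -0.21676759,  0.48400164]), 'torque': array([0.02290775, 0.00769117, 0.01688913]), 'gripper_width': 90.85834478466055}
{'fx': 453.485136880048, 'fy': 453.485136880048, 'cx': 327.31509415218005, 'cy': 193.70734789086015, 'k1': 0.0107454437761501, 'R': array([[ 0.02583485, -0.99966483,  0.00167017],
       [-0.98880286, -0.0257997 , -0.14698052],
       [ 0.14697434,  0.00214575, -0.98913798]]), 't': array([  -3.9705053 ,  527.75026473, 1216.16137735])} [ 343.19902941    7.03704344 1280.52704338]
{'fx': 384.05805396692193, 'fy': 384.05805396692193, 'cx': 323.03613026050846, 'cy': 200.44460502338674, 'k1': -0.09533555209134485, 'R': array([[-0.8739478 , -0.48600871, -0.00328207],
       [-0.27730214,  0.50417186, -0.81787179],
       [ 0.39914754, -0.71386713, -0.57539114]]), 't': array([443.24026486, 163.80283127, 757.73258185])} [130.3446361  673.75423246 571.41707675]
```

View pics/t0.png

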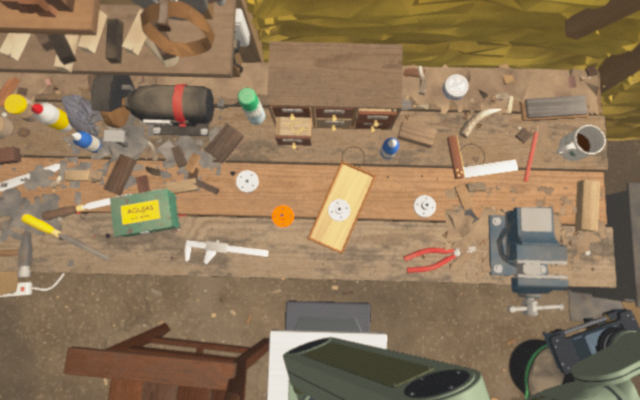

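View pics/s0.png

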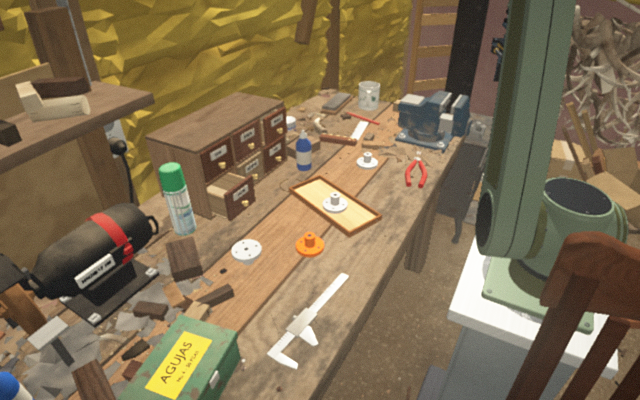

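The top view shows the hub-up flange at (425,206), the in-tray one at (340,210), the hub-down one at (247,181) and the orange decoy at (282,216). I'll enlarge it.

Run:
```python
import cv2,numpy as np
t=cv2.imread("pics/t0.png"); s=cv2.imread("pics/s0.png")
def c(im,x,y,w,h,k=5): return cv2.resize(im[y:y+h,x:x+w],None,fx=k,fy=k,interpolation=cv2.INTER_CUBIC)
a=np.hstack([c(t,227,160,40,40,6),c(t,405,186,40,40,6),c(t,320,190,40,40,6)])
b=np.hstack([c(s,222,225,48,48),c(s,344,138,48,48),c(s,312,180,48,48)])
cv2.imwrite("pics/c1.png",np.vstack([a,b]))
cv2.imwrite("pics/c2.png",c(t,300,155,84,104,5))
```

```text
(no output)
```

View pics/c1.png

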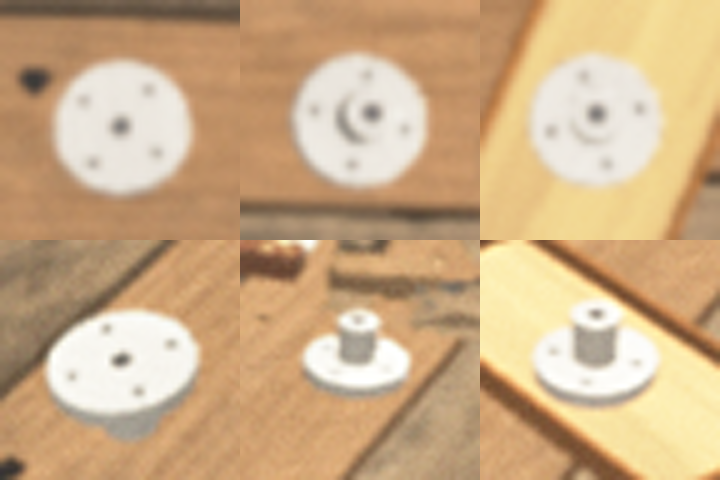

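View pics/c2.png

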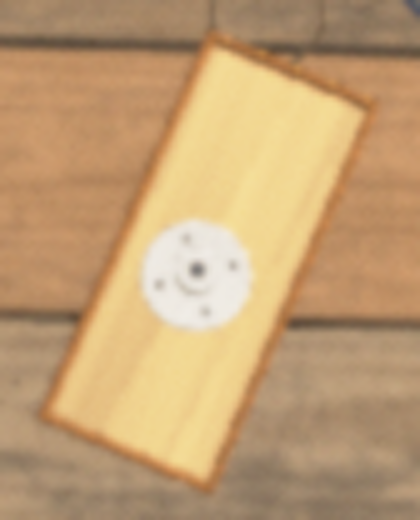

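Run:
```python
from h import *
np.set_printoptions(precision=1,suppress=True)
q=lambda n,u,v,z,l: print(l,n,pix2w(n,u-.4,v-.4,z)[:2])
q("top",247.3,181.1,36,"down"); q("scene",246.3,249.0,36,"down")
q("top",425,205.8,10,"up brim");q("top",427,204.7,36,"up hub");q("scene",367.7,153.8,36,"up")
q("top",339.3,209.8,15,"in brim");q("top",339.5,208.8,41,"in hub");q("scene",335.1,194.5,41,"in")
c=[pix2w("top",300+x/5-.4,155+y/5-.4,16)[:2] for x,y in[(210,35),(375,103),(212,490),(43,415)]]
c=np.array(c);print(c,c.mean(0)); L=(c[0]+c[1]-c[2]-c[3])/2;print(np.linalg.norm(L),np.degrees(np.arctan2(L[1],L[0])))
W=(c[0]+c[3]-c[1]-c[2])/2;print(np.linalg.norm(W),np.degrees(np.arctan2(-W[0],W[1])))
```

```text
down top [558.9 234.5]
down scene [557.4 237.6]
up brim top [ 505.8 -265.4]
up hub top [ 505.7 -265.4]
up scene [ 504.6 -263.4]
in brim top [487.6 -23.9]
in hub top [487.4 -23.7]
in scene [486.3 -21.8]
[[ 624.6  -28.5]
 [ 587.6 -122.9]
 [ 367.6  -35.1]
 [ 406.4   59.7]] [496.6 -31.7]
236.13959800738223 -21.88748768193838
101.90257306479582 -21.8487596113353
```

Request:
{"fn": "jog_arm", "kwargs": {"steps": [0.45,17.9,-19.0,0,42,0.45,17.9,-19.0,0,42,0.45,17.9,-19.0,0,42,0.45,17.9,-19.0,0,42,0.45,17.9,-19.0,0,42,0.45,17.9,-19.0,0,42,0.45,38.4,-15.3,0,42,0.45,38.4,-15.3,0,42,0.45,38.4,-15.3,0,42,0.45,38.4,-15.3,0,42,0.45,38.4,-15.3,4,42,0.45,38.4,-15.3,9,42,0.45,38.4,-15.3,13.4,42,0.45,38.4,-15.3,13.4,42,0.45,38.4,-15.3,13.4,42,0.45,38.4,-15.3,13.4,42], "force": 20}}

```text
time_s: 1.7
ee_pos: [507.4, -265.4, 82.6]
ee_rot: [180.0, -0.3, -21.9]
force: [-0.3, 0.3, 0.8]
gripper_width: 50.3
```

Run:
```python
from h import *
im=grab("scene","pics/s1.png"); t=grab("top","pics/t1.png")
print(env.state()["qpos"],env.state()["ee_pos"],env.state()["ee_rot"])
s=cv2.imread("pics/s1.png");t=cv2.imread("pics/t1.png")
a=cv2.resize(s[80:200,310:440],None,fx=4,fy=4,interpolation=2)
cv2.imwrite("pics/c3.png",a)
```

```text
[-2.87695444e+01  2.43788586e+01  1.00825769e+02 -1.90799382e-03
  5.44891814e+01  8.31469162e+01] [ 507.16299625 -265.35521325   82.68488314] [179.96191581  -0.30381771 -21.9152555 ]
```

View pics/c3.png

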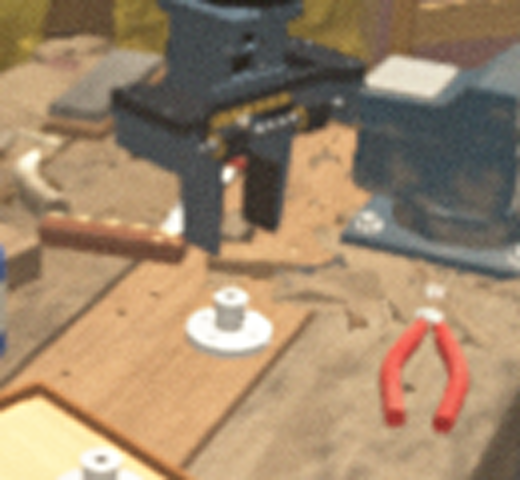

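Request:
{"fn": "jog_arm", "kwargs": {"steps": [0.45,-0.1,0,3,0,0.45,-0.1,0,5,0,0.45,-0.1,0,6.2,0,0.45,-0.1,0,6.8,0,0.45,-0.1,0,6.8,0,0.9,-0.1,0,6.8,0,0.9,-0.1,0,6.8,0,0.9,-0.1,0,6.8,0,0.9,-0.1,0,6.8,0,0.9,-0.1,0,6.8,0,0.9,-0.1,0,6.8,0], "force": 20}}

```text
time_s: 2.9
ee_pos: [505.1, -264.2, 12.5]
ee_rot: [180.0, -0.1, -21.9]
force: [-1.1, 0.7, 4.1]
gripper_width: 23.2
```

Request:
{"fn": "jog_arm", "kwargs": {"steps": [0.9,0,0,-2,0,0.9,0,0,-5,0,0.9,0,0,-8,0,0.9,-1,-5,-8,0,0.9,-2,-10,-8,0,0.9,-3,-15,-8,0,0.9,-4,-19,-8,0,0.9,-4.1,-21.7,-8,0,0.9,-4.1,-21.7,-8,0,0.9,-4.1,-21.7,-6,0,0.9,-4.1,-21.7,-4.5,0,0.9,-4.1,-21.7,-4.5,0,0.9,-4.1,-21.7,-4.5,0,0.9,-4.1,-21.7,-4.5,0]}}

```text
time_s: 4.3
ee_pos: [548.1, -47.9, 57.7]
ee_rot: [-180.0, -0.1, -21.9]
force: [1.3, -0.6, -1.0]
gripper_width: 23.4
```

Run:
```python
from h import *
grab("scene","pics/s2.png"); s=cv2.imread("pics/s2.png")
cv2.imwrite("pics/c4.png",cv2.resize(s[130:240,275:395],None,fx=5,fy=5,interpolation=2))
x=env.state();print(x["ee_pos"],x["force"])
```

```text
[548.20412768 -47.83266476  57.77388657] [-0.69434849  1.11712489 -0.32918184]
```

View pics/c4.png

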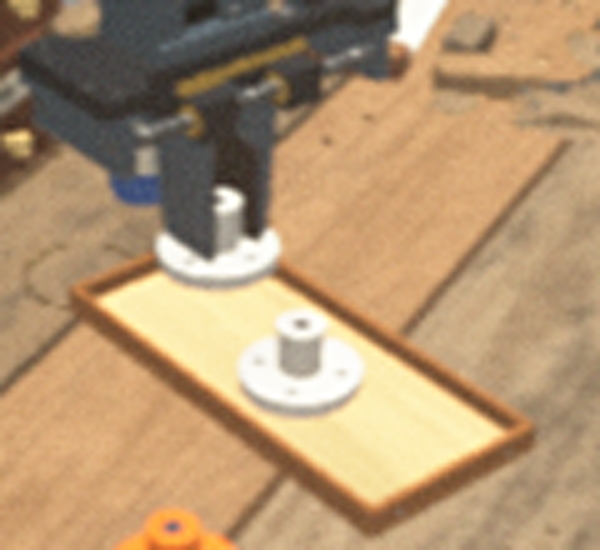

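Run:
```python
from h import *
f=lambda x,y,z: pix2w("scene",275+x/5-.4,130+y/5-.4,z)[:2]
print(f(301,323,41),f(301,368,15),f(222,203,81.3),f(219,247,55.3))
```

```text
[485.92765722 -21.54745148] [484.8393705  -20.27186079] [543.02491938 -44.2676536 ] [544.65434698 -43.56811818]
```

Request:
{"fn": "jog_arm", "kwargs": {"steps": [0.9,0.2,0,1.5,0,0.9,0.2,0,2.8,0,0.9,0.2,0,3.5,0,0.9,0.2,0,3.8,0,0.9,0.2,0,4.0,0,0.9,0.2,0,4.0,0,0.9,0.2,0,4.0,0]}}

```text
time_s: 5.05
ee_pos: [549.7, -48.1, 17.5]
ee_rot: [-180.0, -0.0, -21.9]
force: [-1.7, 0.6, 1.7]
gripper_width: 23.4
```

Request:
{"fn": "jog_arm", "kwargs": {"steps": [0.9,0,0,0.05,0,0.9,0,0,0.05,0,0.5,0,0,0.05,0,0.5,0,0,0.05,0,0.5,0,0,0.05,0,0.5,0,0,0,0,0.5,0,0,-2,0,0.5,0,0,-5,0,0.1,0,0,-9,0,0.1,0,-5,-9,0,0.1,0,-10,-9,0,0.1,0,-15,-9,0,0.1,0,-20,-9,0,0.1,0,-20,-9,0]}}

```text
time_s: 6.45
ee_pos: [626.2, 143.2, 106.6]
ee_rot: [-179.8, -0.1, -21.6]
force: [-0.3, -0.8, -0.2]
gripper_width: 81.9
```

Run:
```python
from h import *
grab("scene","pics/s3.png"); s=cv2.imread("pics/s3.png")
grab("top","pics/t3.png"); t=cv2.imread("pics/t3.png")
a=cv2.resize(s[150:230,280:360],None,fx=5,fy=5,interpolation=2)
b=cv2.resize(t[165:245,305:385],None,fx=5,fy=5,interpolation=2)
cv2.imwrite("pics/c5.png",np.hstack([a,b]))
x=env.state();print(x["ee_pos"],x["ee_rot"],x["gripper_width"],x["qpos"])
```

```text
[623.836963   138.43399052 106.2602862 ] [ 1.79940906e+02  3.92836200e-02 -2.17632432e+01] 82.21999965338065 [ 1.14950748e+01  2.85680827e+01  8.94489784e+01 -3.15515002e-02
  6.20481995e+01  1.23273103e+02]
```

View pics/c5.png

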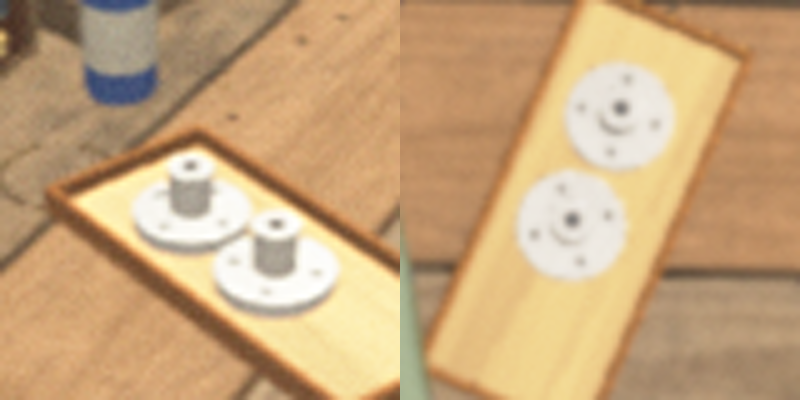

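Run:
```python
from h import *
f=lambda x,y,z: pix2w("top",305+(x-400)/5-.4,165+y/5-.4,z)[:2]
g=lambda x,y,z: pix2w("scene",280+x/5-.4,150+y/5-.4,z)[:2]
for a,b in[(f(620,108,41),f(572,219,41)),(f(620,116,15),f(572,224.5,15)),(g(190,165,41),g(277,224,41))]:
    print(a,b,np.linalg.norm(a-b),(a+b)/2)
```

```text
[549.93530219 -48.67667239] [487.37898771 -23.45411757] 67.449757248657 [518.65714495 -36.06539498]
[549.6884382  -49.93218913] [487.29758533 -24.16212765] 67.50344131884252 [518.49301177 -37.04715839]
[549.28836307 -47.25902703] [485.09207597 -21.01006339] 69.35539899168919 [517.19021952 -34.13454521]
```

Request:
{"fn": "jog_arm", "kwargs": {"steps": [0,-4,-3,0,-9,0,-7,-5,0,-18,0,-9.8,-6.7,0,-26,0,-9.8,-6.7,0,-35,0,-9.8,-6.7,2,-44,0,-9.8,-6.7,4,-44,0,-9.8,-6.7,5,-44,0,-9.8,-6.7,5,-44,0,-9.8,-6.7,5,-44,0,-9.8,-6.7,5,-44]}}

```text
time_s: 7.55
ee_pos: [558.9, 236.0, 58.0]
ee_rot: [180.0, -0.1, 22.1]
force: [0.1, -0.4, 0.2]
gripper_width: 91.4
```

Run:
```python
from h import *
grab("scene","pics/s4.png"); s=cv2.imread("pics/s4.png")
cv2.imwrite("pics/c6.png",cv2.resize(s[170:300,180:320],None,fx=4,fy=4,interpolation=2))
x=env.state();print(x["ee_pos"],x["ee_rot"],x["gripper_width"])
```

```text
[558.88767011 236.16642094  57.94738218] [ 1.79993454e+02 -1.11622679e-01  2.20666375e+01] 91.01274191560054
```

View pics/c6.png

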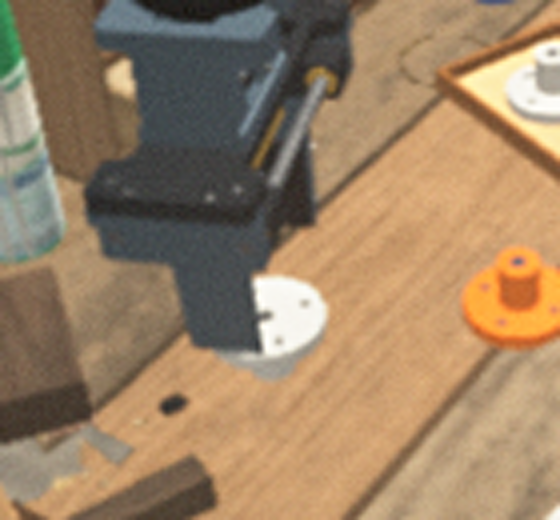

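Request:
{"fn": "jog_arm", "kwargs": {"steps": [0,0,0,2,0,0,0,0,3.5,0,0,0,0,4.3,0,0,0,0,4.3,0,0,0,0,4.3,0,0.15,0,0,4.3,0,0.25,0,0,4.3,0,0.3,0,0,4.3,0,0.35,0,0,4.3,0,0.6,0,0,4.3,0,0.6,0,0,4.3,0,0.6,0,0,4.3,0,0.6,0,0,4.3,0], "force": 20}}

```text
time_s: 8.9
ee_pos: [558.3, 236.3, 14.2]
ee_rot: [180.0, -0.0, 22.1]
force: [-0.7, 0.5, 3.4]
gripper_width: 61.3
```

Request:
{"fn": "jog_arm", "kwargs": {"steps": [0.6,0,0,-2,0,0.6,0,0,-5,0,0.6,0,0,-8,0,0.6,-2.5,4,-8,8,0.6,-5,8,-8,16,0.6,-7.5,12,-8,24,0.6,-10,16,-8,32,0.6,-12,20,-8,40,0.6,-13.5,23,-8,44,0.6,-13.9,23.7,-8,44,0.6,-13.9,23.7,-7,44,0.6,-13.9,23.7,-5,44,0.6,-13.9,23.7,-5,44,0.6,-13.9,23.7,-5,44,0.6,-13.9,23.7,-5,44]}}

```text
time_s: 10.4
ee_pos: [519.1, -34.9, 64.3]
ee_rot: [-180.0, -0.0, -21.8]
force: [-0.5, -0.8, -1.0]
gripper_width: 61.4
```

Run:
```python
from h import *
grab("scene","pics/s5.png"); s=cv2.imread("pics/s5.png")
cv2.imwrite("pics/c7.png",cv2.resize(s[120:230,265:375],None,fx=5,fy=5,interpolation=2))
x=env.state();print(x["ee_pos"],x["ee_rot"],x["gripper_width"])
# predicted pixel of flange centre (brim top) at current pose, crop coords
p=w2pix("scene",[518.3,-35.5,x["ee_pos"][2]-14.2+36]);print((p-[265,120]+.4)*5)
```

```text
[519.13741486 -35.03027539  64.47190032] [-1.79978542e+02 -6.72398193e-02 -2.18300164e+01] 61.396777411895336
[306.96520023 264.64914684]
```

View pics/c7.png

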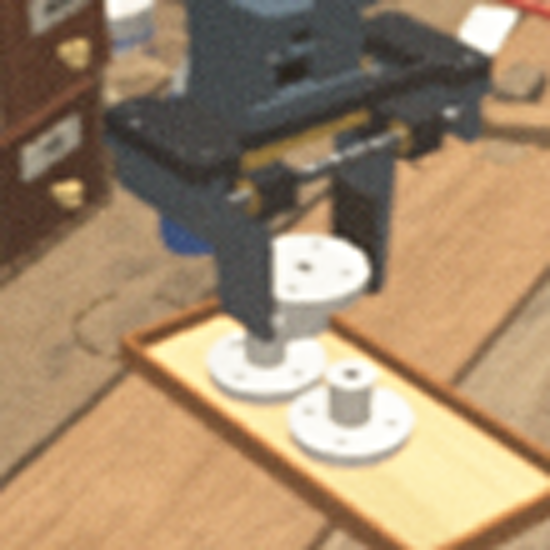

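Request:
{"fn": "jog_arm", "kwargs": {"steps": [0.6,0,0,1.2,0,0.6,0,0,2.2,0,0.6,0,0,2.9,0,0.6,0,0,3.3,0,0.6,0,0,3.45,0,0.6,0,0,3.5,0,0.6,0,0,3.5,0]}}

```text
time_s: 11.15
ee_pos: [518.6, -35.8, 29.2]
ee_rot: [-180.0, -0.0, -21.9]
force: [-1.1, 0.4, 0.4]
gripper_width: 61.1
```

Request:
{"fn": "jog_arm", "kwargs": {"steps": [0.6,0,0,0.05,0,0.6,0,0,0.05,0,0.25,0,0,0.05,0,0.15,0,0,0.05,0,0.15,0,0,0.05,0,0.15,0,0,0,0,0.15,0,0,-2,0,0.15,0,0,-5,0,0.15,0,0,-9,0,0.15,0,0,-12,0,0.15,0,5,-12,0,0.15,0,10,-12,0,0.15,0,15,-12,0,0.15,0,20,-12,0,0.15,0,20,-12,0,0.15,0,20,-12,0]}}

```text
time_s: 12.75
ee_pos: [443.5, -222.0, 148.9]
ee_rot: [-180.0, 0.0, -22.1]
force: [0.1, 0.4, 0.8]
gripper_width: 77.6
```

Run:
```python
from h import *
grab("scene","pics/s6.png"); s=cv2.imread("pics/s6.png")
grab("top","pics/t6.png"); t=cv2.imread("pics/t6.png")
a=cv2.resize(s[150:230,280:360],None,fx=5,fy=5,interpolation=2)
b=cv2.resize(t[165:245,305:385],None,fx=5,fy=5,interpolation=2)
cv2.imwrite("pics/c8.png",np.hstack([a,b]))
x=env.state();print(x["ee_pos"],x["gripper_width"],x["force"])
```

```text
[ 444.18586895 -220.48122041  148.8701456 ] 77.39597494640677 [ 0.54869523 -0.15844106 -0.07321709]
```

View pics/c8.png

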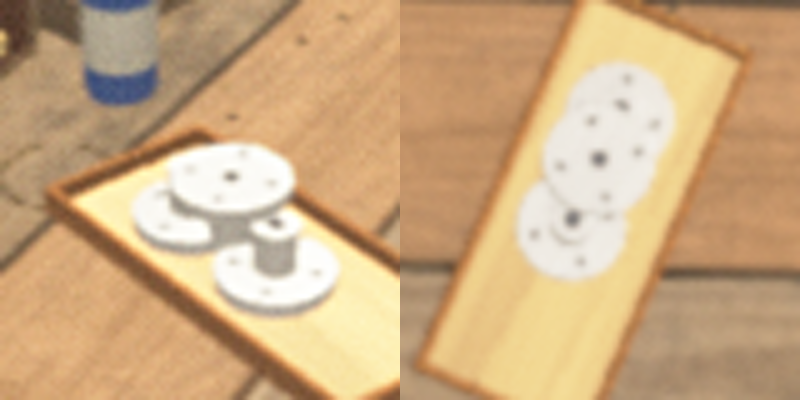

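Run:
```python
from h import *
f=lambda x,y,z: pix2w("top",305+(x-400)/5-.4,165+y/5-.4,z)[:2]
g=lambda x,y,z: pix2w("scene",280+x/5-.4,150+y/5-.4,z)[:2]
U,I=f(620,108,41),f(572,219,41)
for d in (f(599,159,51),g(232,177,51)): print(d,np.linalg.norm(d-U),np.linalg.norm(d-I))
```

```text
[519.65980266 -37.26415373] 32.3550838980204 35.11079766190041
[517.45777981 -34.07801857] 35.60772603520857 31.89985903650898
```

Seated, level and central: the third flange's axis is 32–36 mm from each of the others, and the limit is 42. I'm handing in.

```bash
python3 -c "
from workcell import env
print(env.job_done())"
```

```text
the job is handed in; nothing more can be done
None
```

The three flanges are packed in the tray and the job is handed in, at about 13 s of robot time. The hand-in reports no verdict, so what follows is from my own checks.

- **Hub-up flange:** I picked it up by its hub and stood it on the tray floor beside the one already there. The top camera puts their axes about 67.5 mm apart and the scene camera about 69 mm; the limit is 72 mm.
- **Hub-down flange:** I picked it up by its brim and set it midway on top of the other two. Its axis is about 32–36 mm from each of theirs; the limit is 42 mm. The two cameras differ by 3–4 mm on its position, and the distances are inside the limit by either.
- **Level and seating:** In the last pictures it looks level. I judged seating from the release height, about 0.5 mm into expected contact, and from the picture; I did not measure tilt or height separately.
- **Bystanders:** My moves kept clear of the bottle, sanding block, pliers and orange look-alike. I did not measure them again at the end. The gripper ended open and well away from everything.

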